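# Push the brass rose onto the watering can's spout

## Robot

A 7-joint arm with a two-finger parallel gripper is mounted at the origin on the work surface. World frame = base frame: x ahead of the robot, y to its left, z up, the work surface at z = 0. Lengths are in m, angles in rad, forces in N, time in s.
With the tool pointing down it reaches from about 0.4 to 0.85 m from the base axis. Payload 10.4 kg.
Tool frame: the origin (TCP) lies between the finger pads; the fingertips stand 22 mm ahead of it and the grasp point (between the pads) lies 3 mm ahead of it; z points along the fingers, x is the direction in which the jaws open and shut, and the axes are right-handed (so a half turn about z gives the same grasp; the last joint's range is limited). The gripper opens to 85 mm and grips with 20 to 120 N. Pads are 22 mm wide; open, the fingers measure 114 mm over their backs; the gripper's body (76 mm by 85 mm) begins 54 mm behind the grasp point. The pads swing forward as they close: fully open they stand 13 mm farther back than shut.
Start: joints at [-1.146, 0.332, -0.065, 1.46, 0.022, 1.35, -0.088], TCP at [0.271, 0.563, 0.253] pointing down, gripper open.
Joint ranges: [-2.6, 2.6], [-0.5, 2.12], [-1.47, 1.34], [0.16, 2.42], [-1.27, 4.41], [0.06, 2.06], [-2.6, 2.6]. Speed limits (rad/s): [2.22, 2.22, 2.79, 2.79, 3.14, 3.14, 3.14].

## Interface

Orientations are given as a unit quaternion [w, x, y, z].
In Python, from plant import * gives the robot as it stands. The module is installed in compiled form; this text tells all that it offers.
- The arm moves only by the shell command python3 -m jog 'ROWS' [OPENING] [FORCE]. ROWS is JSON, one flat list of numbers, 6 for each row, row after row: the shift along the tool's x, y, z in mm, then the turn, a rotation vector about the tool's x, y, z in rad. A call has 1 to 8 rows; each row is the pose to reach, as a shift and turn from the pose commanded when the call began, along the tool's axes at that moment; what a row does not reach only later rows make up. A row lasts 1/12 s, in which the tool goes at most 41.7 mm and 7.16 degrees, less where a joint would pass 70% of its speed; a pose out of reach is approached as far as the arm can. A call with a gripper value outside its range is refused whole. OPENING is the closure, from 0 (fully open) to 1 (shut), set as the call begins (- or left out, the last holds). The fingers move at their own pace and stop on an object; FORCE is the grip in N (left out, the last holds). Time passes only in rows, so rows that repeat a pose let the fingers close. It gives the time, the measured TCP pose, the force and the opening at its end, in the units of the state.
- sense(): the state, without advancing time (a new reading comes with each control period).
- camera(name): name is "scene" or "top" or "wrist"; returns a dict with "frame" (420x560x3 uint8, blue, green, red), "K" (3x3 intrinsics, pixels), "D" ([k1, k2, p1, p2, k3] as OpenCV has them; the pictures are not rectified), "pose" (4x4, takes a point from camera to world coordinates). Camera axes: x right, y down, z forward; pixel columns grow to the right and rows downward; lengths in m; the calibration is good to about 2 mm. A picture is of the moment at which its call begins. There is no depth.
- hand_in(): hands the job in, once; it reports no verdict.
The state is a dict: "time_s": time; "qpos": joint angles; "dq": joint speeds; "joint_torque": joint torques, N m; "position": TCP position; "orientation": TCP orientation; "wrist_force": force on the tool from outside, world axes, zero at the start; "torque": the same for the moment, N m; "width": opening from 0.0 (shut) to 1.0 (fully open).
Only numpy, scipy, OpenCV 4.12 (cv2) and the standard library are available. Lean on these libraries where they do the work, as an engineer would, in place of code of your own. Each camera call takes 0.05 s, during which the arm holds its last target. There are 200 camera calls.

## Task

Take the brass rose out of the saucer, set its collar over the tapered end of the watering can's spout, face up, let it centre itself, and push it home straight along the spout with a firm, steady push of 10 to 15 newtons held for about a second, so that the taper grips; no harder and no jolt, or the thin spout dents. Then let go of it, and leave the can and the other things on the tray where they are.

Things in the scene. Friction and masses are not known exactly. Their poses are not given: they have to be found in the camera images.
- rose: brass sprinkler rose, 135 g (varies by a quarter), standing face up on its collar in the saucer. Origin: centre of the collar's mouth (underside); z runs up its axis through the face; round about z. Collar 43 mm long, 40 mm across outside. In it a tapered nylon bush, bore 26 mm across at its lower end, narrowing 7.5 degrees a side to 16.5 mm; it was pressed in by hand and is recessed 0 to 5 mm, differently each time
- rose_head (a point): centre of the rose's round head, 56 mm from the mouth on the same axes: 56 mm across, with an upright rim 14 mm high (7 mm either way along z), the place to grip. The perforated, slightly domed face is 10 mm beyond this point at its middle
- saucer: blue glazed saucer, 120 mm across, 20 mm high; its flat inside floor, on which the rose stands, is 92 mm across and 6 mm above its origin (centre of the underside)
- watering_can: green painted steel watering can, nearly full, 2.2 kg, standing loose. Origin: centre of its underside; x points to its back. Drum 136 mm across, 144 mm high, hoop handle above up to 213 mm, another at the back; the spout leaves the drum towards the can's -x and rises, leaning 30 degrees from upright. A push straight along the spout's axis runs into its foot and does not tip it, a sideways one does
- spout_tip (a point): centre of the spout's tip, 232 mm over the tray. z runs out along the spout's axis (up and away from the drum), y is level. The last 45 mm are a bare brass cone, 17 mm across at the tip, widening by 7.5 degrees a side; below is green tube, 32 mm across. The rose goes on with its z along this z
- spout_seat (a point): point on the spout's axis 36 mm below the tip, same axes: the wedged rose's mouth ends between 3 mm above and 4 mm below it, depending on how deep its bush sits, which cannot be seen. Only the wedging of the taper stops it, within some tenths of a millimetre, so the push has to be felt. It may hang askew at first and straighten under the push
- clay_pot: small terracotta pot, 83 mm across the rim, 66 mm high, origin at the centre of its underside; leave it alone
- trowel: stainless trowel with wooden handle lying along its x, 290 mm long; leave it alone
- seed_trays: two stacked black seed trays, 236 x 186 x 64 mm, origin under their centre; leave them alone
- tyre_lever_a: blue tyre lever, 125 mm long, lying flat; leave it alone
- tyre_lever_b: blue tyre lever, 125 mm long, lying flat; leave it alone
- tray: the fixed white melamine tray that everything stands on, its top at height 0. The can's 22 N and the push on its spout bear on it: 32 to 37 N in all at a push of 10 to 15 N. With under 9 N the rose stays loose, over 19 N the spout dents
Not all that is in view belongs to the job. Leave any blue look-alike of the rose alone.

How it is judged:
On the way, in this order (a step that is already met when the one before it is completed fails the run):
1. the rose is lifted clear of the saucer (height (world z) of rose above 0.09 m), for 0.1 s.
2. the rose is on the cone, in line with it, and pushed down the spout with more than about 9 N (the can then bears on the tray with over 30.5 N) (z of rose in the frame of spout_tip below -0.0325 m and angle between the z axis of rose and the z axis of spout_tip, either way round below 0.05 rad and contact force between rose and watering_can above 6 N and contact force between watering_can and tray above 30.5 N), for 0.8 s.
At the end, for the whole second after the job is handed in: the rose sits home on the spout's cone, its mouth 32.5 to 41.5 mm below the tip, its axis within 0.05 rad of the spout's, at rest and let go of; the can stands upright where it was (z of rose in the frame of spout_tip between -0.0415 and -0.0325 m and angle between the z axis of rose and the z axis of spout_tip, either way round below 0.05 rad and linear speed of rose below 0.01 m/s and angle between watering_can's own z axis and vertical below 0.03 rad); the robot touches nothing.
It fails at once if the spout is pushed on with more than about 19 N (the can bears on the tray with over 41 N) (contact force between watering_can and tray above 41 N).
It fails at once if the robot knocks against the watering can (contact force between any of the fingers, the arm and watering_can above 5 N).
It fails at once if the can is shoved or tipped (distance of watering_can from where it was at the start of the episode above 0.02 m or angle between watering_can's own z axis and vertical above 0.15 rad).
It fails at once if the saucer is shoved about (distance of saucer from where it was at the start of the episode above 0.03 m).
It fails at once if a bystander is disturbed (distance of any of clay_pot, trowel, seed_trays, tyre_lever_a, tyre_lever_b from where it was at the start of the episode above 0.02 m).
It also fails if it takes over 59 s, if anything falls off the work surface, if the arm or the gripper's body presses on something with over 40 N, if the wrist force passes 120 N, or if a joint passes its speed limit or range.

## Working session

There is one attempt and no reset: what is moved stays moved. The work goes in short steps, Python scripts to look and compute and a shell command to move; the robot and the scene stay as the last step left them, time stands still between calls to the robot, and variables do not carry over. Pictures are saved under pics/ and viewed, on a budget of 10 in all, crops included, one or two more only if the job needs it, and the job is handed in when it is done.

```bash
mkdir -p pics
cat > h.py <<'E'
from plant import *
import numpy as np, cv2
from scipy.spatial.transform import Rotation as R
def ray(c,uv):
    p=cv2.undistortPoints(np.array([[uv]],float),np.array(c["K"],float),np.array(c["D"],float))[0,0]
    P=np.array(c["pose"]);d=P[:3,:3]@np.array([p[0],p[1],1.]);return P[:3,3],d/np.linalg.norm(d)
def onz(c,uv,z):
    o,d=ray(c,uv);return o+d*(z-o[2])/d[2]
def tri(c1,u1,c2,u2):
    o1,d1=ray(c1,u1);o2,d2=ray(c2,u2)
    s=np.linalg.lstsq(np.c_[d1,-d2],o2-o1,rcond=None)[0]
    a=o1+s[0]*d1;b=o2+s[1]*d2;return (a+b)/2,np.linalg.norm(a-b)
def proj(c,X):
    P=np.linalg.inv(np.array(c["pose"]));p=P[:3,:3]@np.array(X)+P[:3,3]
    return cv2.projectPoints(p.reshape(1,1,3),np.zeros(3),np.zeros(3),np.array(c["K"],float),np.array(c["D"],float))[0].ravel()
def tool():
    s=sense();q=s["orientation"];return np.array(s["position"]),R.from_quat([q[1],q[2],q[3],q[0]]),s
E
python3 - <<'E'
from h import *
import pickle
cs={n:camera(n) for n in("scene","top","wrist")}
pickle.dump(cs,open("c0.pkl","wb"))
for n in("scene","top"):
    cv2.imwrite(f"pics/{n}0.png",cv2.resize(cs[n]["frame"],(784,588)))
    print(n,np.round(cs[n]["pose"],3).tolist(),np.round(cs[n]["K"],1).tolist())
s=sense();print(s)
E
```

```text
scene [[0.716, 0.469, -0.518, 1.275], [0.698, -0.488, 0.524, -0.754], [-0.007, -0.737, -0.676, 1.121], [0.0, 0.0, 0.0, 1.0]] [[508.6, 0.0, 276.6], [0.0, 508.6, 207.3], [0.0, 0.0, 1.0]]
top [[0.051, -0.977, 0.208, 0.32], [-0.999, -0.051, 0.007, -0.009], [0.004, -0.208, -0.978, 1.151], [0.0, 0.0, 0.0, 1.0]] [[382.6, 0.0, 280.2], [0.0, 382.6, 204.7], [0.0, 0.0, 1.0]]
{'time_s': 0.15, 'qpos': array([-1.14559596,  0.33271229, -0.06470599,  1.46075686,  0.02161263,
        1.34988338, -0.08851901]), 'dq': array([-0.00061313, -0.00344502,  0.00179845, -0.00291838,  0.00034788,
        0.00050374,  0.00091776]), 'joint_torque': array([ 4.37918725e-04, -6.25825453e+01,  4.88214043e-02, -3.91853178e+01,
        1.62366772e-02,  7.51966814e-03, -1.35715386e-06]), 'position': array([0.2705019 , 0.56314275, 0.25270366]), 'orientation': array([ 3.06638978e-04,  8.46456597e-01,  5.32457459e-01, -4.34774455e-04]), 'wrist_force': array([-0.52682888, -0.63937104,  0.14290604]), 'torque': array([ 0.02420999, -0.0050649 ,  0.01323456]), 'width': 0.9988095549685664}
```

View pics/scene0.png

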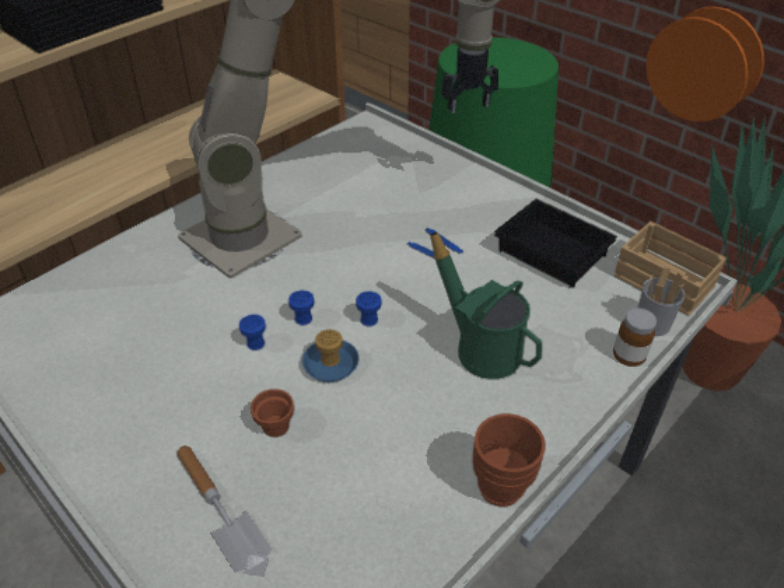

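View pics/top0.png

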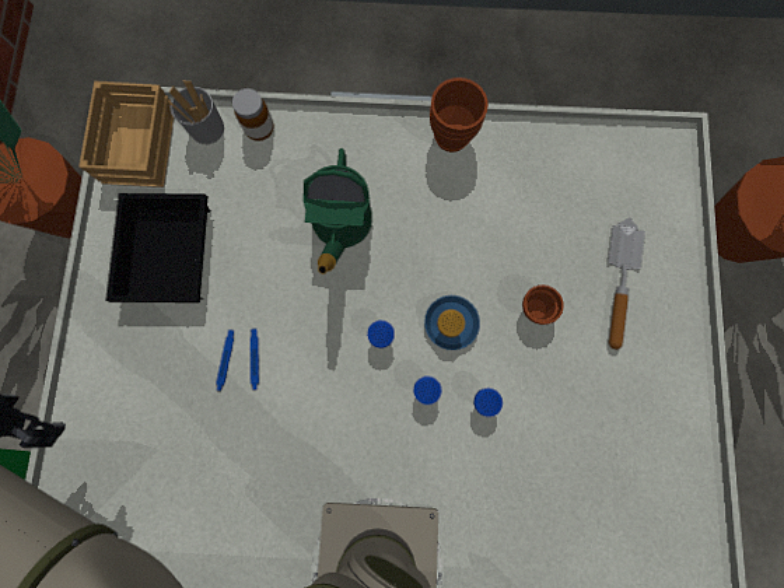

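The scene picture shows the rose in its saucer at (329,350), the spout tip at (437,238) and three blue decoys. In the top picture the rose is at (451,323), the tip at (326,265) and the pot at (543,305), with nothing close to the rose.

Run:
```python
from h import *
import pickle
cs=pickle.load(open("c0.pkl","rb"))
def blobs(c,win):
    hsv=cv2.cvtColor(c["frame"],cv2.COLOR_BGR2HSV)
    m=cv2.inRange(hsv,(10,110,50),(28,255,255));k=np.zeros_like(m);x0,x1,y0,y1=[int(v*560/784) for v in win];k[y0:y1,x0:x1]=m[y0:y1,x0:x1]
    n,l,st,ce=cv2.connectedComponentsWithStats(k);i=1+np.argmax(st[1:,4]);return (l==i),st[i],ce[i]
def ends(m):
    p=np.argwhere(m)[:,::-1].astype(np.float32);mu=p.mean(0);u=np.linalg.svd(p-mu,full_matrices=False)[2][0];t=(p-mu)@u
    return mu,u,t.min(),t.max()
T,S=cs["top"],cs["scene"]
mr,sr,cr=blobs(T,(425,480,295,352));print("rose top",sr,cr)
mS,sS,cS=blobs(S,(300,358,320,380));print("rose scene",sS,cS)
print("rose face@z.068",onz(T,cr,.070))
# scene: head top ellipse = upper part: width of blob
print("scene proj of guess",proj(S,onz(T,cr,.070)))
for n,c,w in(("top",T,(305,350,240,290)),("scene",S,(420,465,222,275))):
    m,st,ce=blobs(c,w);mu,u,a,b=ends(m);print(n,st,"mu",mu,"u",u,"ends",mu+a*u,mu+b*u)
# crops
def crop(c,w,f):
    x0,x1,y0,y1=[int(v*560/784) for v in w];return cv2.resize(c["frame"][y0:y1,x0:x1],(390,580),interpolation=cv2.INTER_CUBIC)
cv2.imwrite("pics/c1.png",np.hstack([crop(T,(300,380,160,279),5),crop(S,(410,490,220,339),5)]))
# drum: green mask at scene and top
for n,c,w in(("top",T,(295,385,140,285)),("scene",S,(420,550,220,385))):
    hsv=cv2.cvtColor(c["frame"],cv2.COLOR_BGR2HSV);m=cv2.inRange(hsv,(60,80,20),(95,255,255))
    x0,x1,y0,y1=[int(v*560/784) for v in w];p=np.argwhere(m[y0:y1,x0:x1])+[y0,x0];print(n,len(p),p.min(0),p.max(0))
```

```text
rose top [313 221  19  20 297] [321.84511785 230.37373737]
rose scene [226 236  18  25 342] [234.84795322 246.89766082]
rose face@z.068 [ 0.48187269 -0.1233903   0.07      ]
scene proj of guess [234.63271611 240.4515197 ]
top [227 181  13  14 125] mu [232.848 186.688] u [0.9999131  0.01318554] ends [226.97876 186.61061] [239.01624 186.76935]
scene [308 167  13  18 127] mu [313.3701 176.2126] u [0.34753627 0.93766654] ends [309.9609 167.0145] [316.02036 183.3631 ]
top 1772 [106 217] [186 264]
scene 2534 [167 312] [269 386]
```

View pics/c1.png

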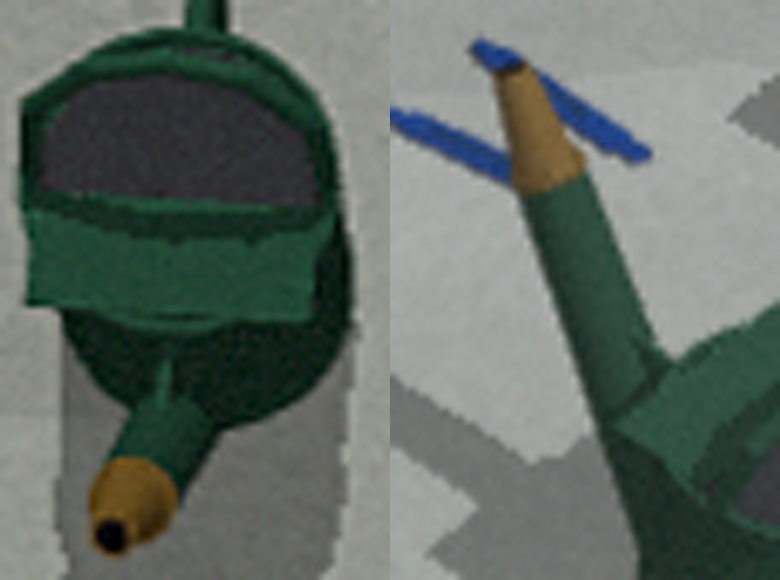

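The crop shows the tip's dark mouth at top-view pixel (230.0,192.5) and scene pixel (309.2,166.7). The drum's rim is centred near (240.3,140.1) in the top view.

Run:
```python
from h import *
import pickle
cs=pickle.load(open("c0.pkl","rb"));T,S,W=cs["top"],cs["scene"],cs["wrist"]
tip,e=tri(T,(229.6,192.1),S,(308.9,166.4));print("tip",tip,e, onz(T,(229.6,192.1),.232),onz(S,(308.9,166.4),.232))
d=onz(T,(239.9,139.7),.144);print("drum",d, "dist",np.linalg.norm((tip-d)[:2]),"yaw",np.degrees(np.arctan2(*(tip-d)[[1,0]])))
d2=onz(S,((465+518)/2*560/784,0),.1)
print(proj(T,[d[0],d[1],0]),proj(S,[d[0],d[1],.144]))
# rose: scene
r=onz(T,(321.8,230.4),.070);print("rose",r,[onz(S,(234.8,240.5),.070)])
hs=cv2.cvtColor(T["frame"],cv2.COLOR_BGR2HSV);m=cv2.inRange(hs,(95,90,40),(112,255,170));k=np.zeros_like(m);k[205:255,295:350]=m[205:255,295:350]
p=np.argwhere(k)[:,::-1].astype(np.int32);(c,ax,a)=cv2.fitEllipse(cv2.convexHull(p));print("saucer",c,ax,onz(T,c,.018))
p,Rt,s=tool();Wp=np.array(W["pose"]);print("cam in tool",np.round(Rt.inv().apply(Wp[:3,3]-p),4),np.round(Rt.inv().as_matrix()@Wp[:3,:3],3).tolist(),np.array(W["K"]).round(1).tolist())
print(Rt.as_matrix().round(3))
```

```text
tip [0.54047642 0.12332273 0.23086621] 0.0030471835536540247 [0.54120839 0.12437261 0.232     ] [0.54082027 0.12066855 0.232     ]
drum [0.71394115 0.1201664  0.144     ] dist 0.17349344239553552 yaw 178.9575738889251
[244.42671471 156.79632299] [354.22250931 218.19622958]
rose [ 0.48179059 -0.12326405  0.07      ] [array([ 0.4823593 , -0.12318635,  0.07      ])]
saucer (322.4896240234375, 230.08111572265625) (38.247802734375, 39.09962463378906) [ 0.49063509 -0.13081052  0.018     ]
cam in tool [ 0.0002 -0.0725 -0.1215] [[1.0, 0.001, 0.0], [-0.001, 0.959, 0.283], [0.0, -0.283, 0.959]] [[325.7, 0.0, 277.3], [0.0, 325.7, 212.7], [0.0, 0.0, 1.0]]
[[ 0.433  0.901 -0.   ]
 [ 0.901 -0.433 -0.001]
 [-0.001  0.    -1.   ]]
```

```bash
python3 -m jog '[-265,448,-147,0,0,1.123,-265,448,-147,0,0,1.123,-265,448,-147,0,0,1.123,-265,448,-147,0,0,1.123,-265,448,-147,0,0,1.123,-265,448,-147,0,0,1.123,-265,448,-147,0,0,1.123,-265,448,-147,0,0,1.123]' 0
cat >> h.py <<'E'
def go(X,Rm):
    "rows to reach TCP X with tool matrix Rm"
    p,Rt,s=tool();print("shift mm",(Rt.inv().apply(np.array(X)-p)*1e3).round(1),"rot",(Rt.inv()*R.from_matrix(Rm)).as_rotvec().round(4),"t",round(s["time_s"],2))
DOWN=np.array([[1,0,0],[0,-1,0],[0,0,-1.]])
E
python3 -c "
from h import *
go([.56,.13,.40],DOWN)"
```

```text
time_s: 0.82
position: [0.4494, 0.2947, 0.3444]
orientation: [-0.0, 0.998, 0.058, -0.0]
wrist_force: [1.5, 0.9, -0.6]
width: 0.997
shift mm [ 90.7 176.4 -55.6] rot [-2.000e-04  1.000e-04  1.168e-01] t 0.82
```

```bash
python3 -m jog '[91,176,-56,0,0,0.117,91,176,-56,0,0,0.117,91,176,-56,0,0,0.117,91,176,-56,0,0,0.117,91,176,-56,0,0,0.117,91,176,-56,0,0,0.117,91,176,-56,0,0,0.117,91,176,-56,0,0,0.117]'
python3 - <<'E'
from h import *
import pickle
c=camera("wrist");pickle.dump(c,open("w1.pkl","wb"));cv2.imwrite("pics/w1.png",cv2.resize(c["frame"],(784,588)))
print(tool()[0],proj(c,[.5405,.1233,.232]))
E
```

```text
time_s: 1.48
position: [0.5604, 0.1336, 0.3994]
orientation: [-0.0, 1.0, 0.003, -0.0]
wrist_force: [0.1, 0.4, 0.3]
width: 1.002
[0.56012851 0.13439153 0.39931925] [256.09562422 209.95416358]
```

View pics/w1.png

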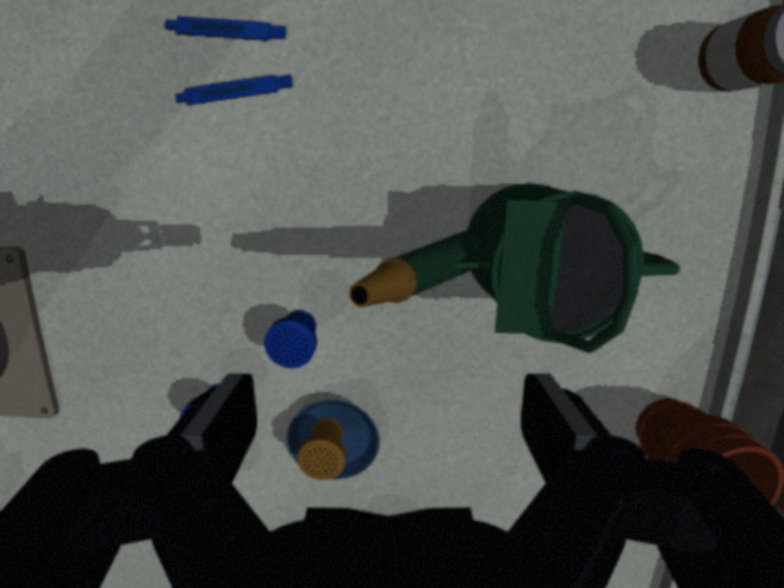

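The wrist view shows the spout's mouth at (360,294), 1 px from where the first estimate projects. The cone base is near (405,280) and the tube runs towards (468,255). Next I get the spout's azimuth from the silhouette midline, and the rose by triangulation.

Run:
```python
from h import *
import pickle
from scipy.optimize import brentq
c=pickle.load(open("w1.pkl","rb"));cs=pickle.load(open("c0.pkl","rb"))
hsv=cv2.cvtColor(c["frame"],cv2.COLOR_BGR2HSV)
g=cv2.inRange(hsv,(60,60,15),(95,255,255))|cv2.inRange(hsv,(8,90,40),(30,255,255))
tip=np.array([257.1,210.])
a=np.array([470-360,255-294.])*560/784;u=a/np.linalg.norm(a);n=np.array([-u[1],u[0]])
for it in range(3):
    mids=[]
    for t in np.arange(12,70,1.5):
        w=np.arange(-22,22,.25);P=tip+t*u+w[:,None]*n
        v=cv2.remap(g,P[:,0].astype(np.float32)[None],P[:,1].astype(np.float32)[None],cv2.INTER_LINEAR)[0]>127
        if v[88]:
            lo=88
            while lo>0 and v[lo]:lo-=1
            hi=88
            while hi<len(v)-1 and v[hi]:hi+=1
            mids.append((t,w[lo],w[hi]))
    m=np.array(mids);wd=m[:,2]-m[:,1];k=wd<30
    if it==2:print(np.c_[m[:,0],m[:,1],m[:,2],wd].round(1)[::3].tolist())
    k&=(m[:,0]<62)
    f=np.polyfit(m[k,0],(m[k,1]+m[k,2])/2,1);tip2=tip+f[1]*n;u=u+f[0]*n;u/=np.linalg.norm(u);n=np.array([-u[1],u[0]]);tip=tip2
print("tip on line",tip,"u",u,"fit",f)
o,d1=ray(c,tip);o,d2=ray(c,tip+50*u);N=np.cross(d1,d2)
F=lambda y:N@np.array([-.5*np.cos(y),-.5*np.sin(y),np.cos(np.pi/6)])
y=brentq(F,-.6,.6);print("yaw deg",np.degrees(y))
print("tip on z=.232 wrist",onz(c,tip,.232),"tri",tri(c,tip,cs["scene"],(308.9,166.4)),tri(c,tip,cs["top"],(229.6,192.1)))
T=cs["top"];print("rose wrist/top",onz(c,(321.5*560/784,460*560/784),.071),tri(c,(321.5*560/784,460*560/784),T,(321.8,230.4)))
go([.483,-.123,.16],DOWN)
```

```text
[[12.0, -11.2, 10.8, 22.0], [16.5, -12.5, 11.5, 24.0], [21.0, -14.0, 14.5, 28.5], [25.5, -16.5, 15.2, 31.8], [30.0, -15.8, 15.2, 31.0], [34.5, -14.0, 13.8, 27.8], [39.0, -9.8, 9.2, 19.0], [45.0, -14.0, 13.8, 27.8], [49.5, -14.2, 14.5, 28.8], [54.0, -14.2, 14.2, 28.5], [58.5, -14.5, 14.0, 28.5], [63.0, -13.8, 14.8, 28.5], [67.5, -14.0, 14.5, 28.5]]
tip on line [257.23927642 210.41727529] u [ 0.92232887 -0.38640581] fit [ 0.00098968 -0.01500942]
yaw deg -0.49830720664115236
tip on z=.232 wrist [0.54155192 0.1228626  0.232     ] tri (array([0.54074682, 0.12205317, 0.2308647 ]), np.float64(0.0017222055128440215)) (array([0.54121461, 0.12377191, 0.23396798]), np.float64(0.001141084909665884))
rose wrist/top [ 0.48405039 -0.12412017  0.071     ] (array([ 0.4828765 , -0.12380744,  0.07042926]), np.float64(0.002542761623164211))
shift mm [-78.9 256.9 239.3] rot [-0.0003  0.0011  0.0078] t 1.53
```

```bash
python3 -m jog '[-40,129,80,0,0,0,-79,257,160,0,0,0.008,-79,257,239,0,0,0.008,-79,257,239,0,0,0.008,-79,257,239,0,0,0.008,-79,257,239,0,0,0.008,-79,257,239,0,0,0.008,-79,257,239,0,0,0.008]'
python3 - <<'E'
from h import *
go([.483,-.1235,.12],DOWN)
E
```

```text
time_s: 2.2
position: [0.4881, -0.1045, 0.1795]
orientation: [-0.0, 1.0, 0.001, 0.0]
wrist_force: [0.5, 0.4, -0.8]
width: 0.999
shift mm [-5.1 19.1 59.5] rot [-0.0009 -0.0004  0.0011] t 2.2
```

```bash
python3 -m jog '[0,0,0,0,0,0,0,0,0,0,0,0,0,0,0,0,0,0]'
python3 - <<'E'
from h import *
c=camera("wrist");cv2.imwrite("pics/w2.png",cv2.resize(c["frame"],(784,588)))
hs=cv2.cvtColor(c["frame"],cv2.COLOR_BGR2HSV);m=cv2.inRange(hs,(10,110,50),(30,255,255))
n,l,st,ce=cv2.connectedComponentsWithStats(m);i=1+np.argmax(st[1:,4]);print(st[i],ce[i])
print("proj head top",proj(c,[.483,-.1235,.072]),proj(c,[.483,-.1235,.055]))
go([.483,-.1235,.063],DOWN)
E
```

```text
time_s: 2.45
position: [0.4894, -0.1034, 0.1812]
orientation: [-0.0, 1.0, 0.0, 0.0]
wrist_force: [-0.1, -0.3, 0.3]
width: 1.003
[ 233  208   72   69 3716] [268.85737352 242.06350915]
proj head top [269.27241248 243.52083473] [269.74850169 235.71103213]
shift mm [ -7.   20.4 118.6] rot [-0.0006 -0.0012  0.0008] t 2.5
```

View pics/w2.png

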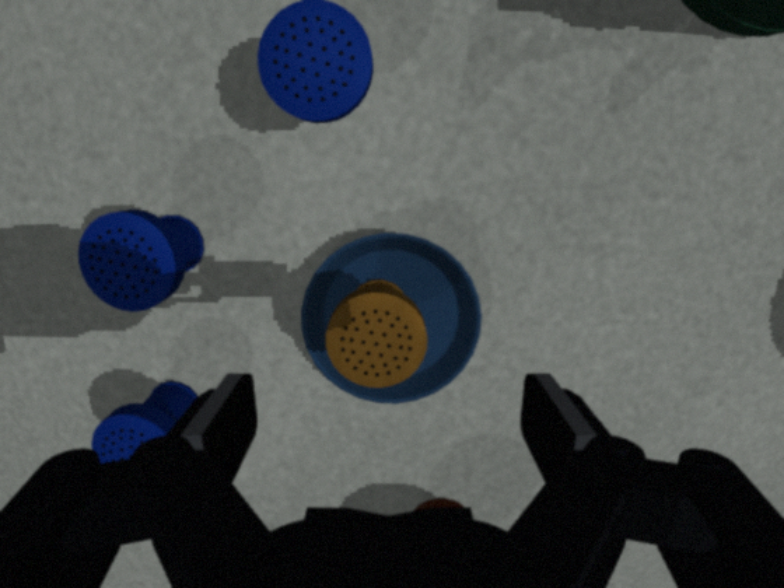

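The brass face is centred at (376,339) in the wrist view, within 1 mm of the estimate. The fingers have clearance around it.

```bash
python3 -m jog '[-7,19.5,20,0,0,0,-7,19.5,55,0,0,0,-7,19.5,85,0,0,0,-7,19.5,105,0,0,0,-7,19.5,118,0,0,0,-7,19.5,118,0,0,0,-7,19.5,118,0,0,0,-7,19.5,118,0,0,0]' ; python3 -m jog '[0,0,0,0,0,0,0,0,0,0,0,0,0,0,0,0,0,0,0,0,0,0,0,0,0,0,0,0,0,0,0,0,0,0,0,0,0,0,0,0,0,0]' 0.6 60;python3 -m jog '[0,0,0,0,0,0,0,0,0,0,0,0,0,0,0,0,0,0,0,0,0,0,0,0]'
```

```text
time_s: 3.17
position: [0.4833, -0.1239, 0.0643]
orientation: [-0.0, 1.0, -0.0, 0.001]
wrist_force: [-0.4, 0.6, -0.1]
width: 0.999
time_s: 3.75
position: [0.4828, -0.1245, 0.0642]
orientation: [-0.0, 1.0, -0.001, 0.001]
wrist_force: [-2.9, 0.1, 10.6]
width: 0.635
time_s: 4.08
position: [0.4827, -0.1245, 0.0642]
orientation: [-0.0, 1.0, -0.001, 0.001]
wrist_force: [-3.2, 1.3, 10.3]
width: 0.634
```

```bash
python3 -m jog '[0,0,-5,0,0,0,0,0,-15,0,0,0,0,0,-40,0,0,0,0,0,-75,0,0,0,0,0,-115,0,0,0,0,0,-155,0,0,0,0,0,-195,0,0,0,0,0,-235,0,0,0]'; python3 -m jog '[0,0,-30,0,0,0,0,0,-50,0,0,0,0,0,-50,0,0,0,0,0,-50,0,0,0,0,0,-50,0,0,0]'
python3 - <<'E'
from h import *
import pickle
T=camera("top");S=camera("scene");W=camera("wrist");pickle.dump((T,S,W),open("l.pkl","wb"))
p,Rt,s=tool();print(p,s["wrist_force"],s["torque"],s["width"])
x,y=proj(S,p);x=int(x);y=int(y);a=cv2.resize(S["frame"][y-45:y+45,x-40:x+40],(390,440),interpolation=cv2.INTER_CUBIC)
b=cv2.resize(W["frame"][190:370,170:390],(390,319));b=cv2.copyMakeBorder(b,0,121,0,0,0)
cv2.imwrite("pics/l.png",np.hstack([a,b]))
E
```

```text
time_s: 4.75
position: [0.4811, -0.125, 0.3008]
orientation: [-0.0, 1.0, -0.001, 0.0]
wrist_force: [1.5, 0.2, -1.2]
width: 0.632
time_s: 5.17
position: [0.4814, -0.1246, 0.3473]
orientation: [-0.0, 1.0, -0.001, -0.0]
wrist_force: [-0.9, 0.0, -1.3]
width: 0.631
[ 0.48143275 -0.12454452  0.34681562] [-0.28897925 -0.54709062 -2.04217243] [-0.03058105  0.05091205 -0.06586276] 0.6300815122467608
```

View pics/l.png

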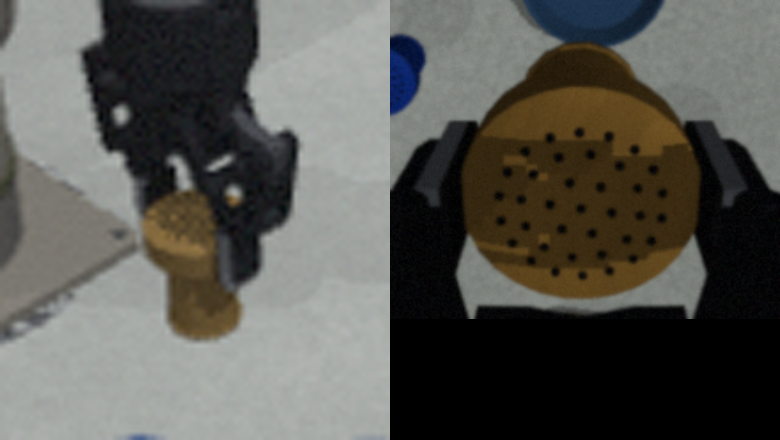

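The rose is held upright, square and centred between the pads. The face ellipse spans crop x 462–700, y 85–297. From that I work out its offset in the tool frame and then the target.

```bash
cat >> h.py <<'E'
YAW=-0.012; TIP=np.array([.541,.123,.232])
A=np.array([-.5*np.cos(YAW),-.5*np.sin(YAW),np.cos(np.pi/6)])   # spout z
Yc=np.array([-np.sin(YAW),np.cos(YAW),0]); RT=np.c_[np.cross(-Yc,-A),-Yc,-A]
E
python3 - <<'E'
from h import *
import pickle
T,S,W=pickle.load(open("l.pkl","rb"));p,Rt,s=tool()
Ri=Rt.inv()
def onplane(uv,z):
    o,d=ray(W,uv);o=Ri.apply(o-p);d=Ri.apply(d);return o+d*(z-o[2])/d[2]
f=lambda x,y:((x-390)/1.773+170-.5,y/1.773+190-.5)
for z in(-.005,-.003):print((onplane(f(581,85),z)*1e3).round(1),(onplane(f(581,297),z)*1e3).round(1),(onplane(f(462,180),z)*1e3).round(1),(onplane(f(700,180),z)*1e3).round(1))
print(RT.round(3).tolist())
hd=np.array([0,-.001,.0022])
for m in(.060,.020,0,-.01):   # mouth above tip
    print(m,(TIP+A*(m+.056)-RT@hd).round(4))
go(TIP+A*(.060+.056)-RT@hd,RT)
E
```

```text
[ -0.5 -28.1  -5. ] [-0.5 27.8 -5. ] [-27.7  -4.8  -5. ] [26.7 -4.9 -5. ]
[ -0.5 -27.3  -3. ] [-0.5 29.6 -3. ] [-28.2  -3.7  -3. ] [27.2 -3.7 -3. ]
[[0.866, -0.012, 0.5], [-0.01, -1.0, -0.006], [0.5, -0.0, -0.866]]
0.06 [0.4819 0.1227 0.3344]
0.02 [0.5019 0.1225 0.2997]
0 [0.5119 0.1223 0.2824]
-0.01 [0.5169 0.1223 0.2737]
shift mm [  -0.  -247.3   12.4] rot [-0.0026  0.5256  0.0097] t 5.32
```

```bash
python3 -m jog '[0,-35,0,0,0.08,0,0,-75,3,0,0.2,0,0,-115,6,0,0.32,0,0,-155,9,0,0.44,0,0,-195,12,0,0.526,0.01,0,-230,12,0,0.526,0.01,0,-248,12,0,0.526,0.01,0,-248,12,0,0.526,0.01]'; python3 -m jog '[0,0,0,0,0,0,0,0,0,0,0,0,0,0,0,0,0,0]'
python3 - <<'E'
from h import *
hd=np.array([-.0003,0,.002]);go(TIP+A*(.060+.056)-RT@hd,RT);s=sense();print(s["wrist_force"],s["qpos"].round(2))
E
```

```text
time_s: 5.98
position: [0.4812, 0.1276, 0.3348]
orientation: [0.0, 0.966, -0.003, 0.259]
wrist_force: [0.1, 0.5, -1.8]
width: 0.634
time_s: 6.23
position: [0.4826, 0.1221, 0.3355]
orientation: [0.0, 0.966, -0.007, 0.26]
wrist_force: [0.6, -0.4, -2.1]
width: 0.628
shift mm [-0.9 -1.6  0.9] rot [-0.0015 -0.0016 -0.0025] t 6.23
[ 0.61853093 -0.39337074 -2.09963462] [-0.54 -0.33  0.04  2.04  0.32  0.99 -0.64]
```

```bash
python3 -m jog '[-1,-1.6,10,0,0,0,-1,-1.6,25,0,0,0,-1,-1.6,40,0,0,0,-1,-1.6,48,0,0,0,-1,-1.6,48,0,0,0,-1,-1.6,48,0,0,0,-1,-1.6,48,0,0,0]';  python3 - <<'E'
from h import *
import pickle
T=camera("top");S=camera("scene");pickle.dump((T,S),open("m.pkl","wb"))
hd=np.array([-.0003,0,.002]);go(TIP+A*(.012+.056)-RT@hd,RT);s=sense();print(s["wrist_force"],s["torque"])
out=[]
for c in(T,S):
    x,y=map(int,proj(c,TIP+A*.01));f=c["frame"][y-38:y+38,x-25:x+25];out.append(cv2.resize(f,(390,593),interpolation=cv2.INTER_CUBIC));print(x,y,proj(c,TIP),proj(c,TIP+A*.012),proj(c,TIP+A*.068))
cv2.imwrite("pics/m.png",np.hstack(out))
E
```

```text
time_s: 6.82
position: [0.5058, 0.1249, 0.2945]
orientation: [0.0, 0.966, -0.006, 0.26]
wrist_force: [0.7, -0.5, -1.3]
width: 0.63
shift mm [-0.6  1.6  2. ] rot [-0.0031 -0.0035 -0.0012] t 6.92
[ 0.45621216 -0.23317674 -0.89439289] [-0.0211924   0.69700752 -0.02536737]
229 193 [230.14792502 192.20998476] [229.39839034 193.56851893] [225.64307015 200.37373265]
308 162 [309.49300012 166.06220643] [308.05350978 162.2435049 ] [301.23081366 144.17043021]
```

View pics/m.png

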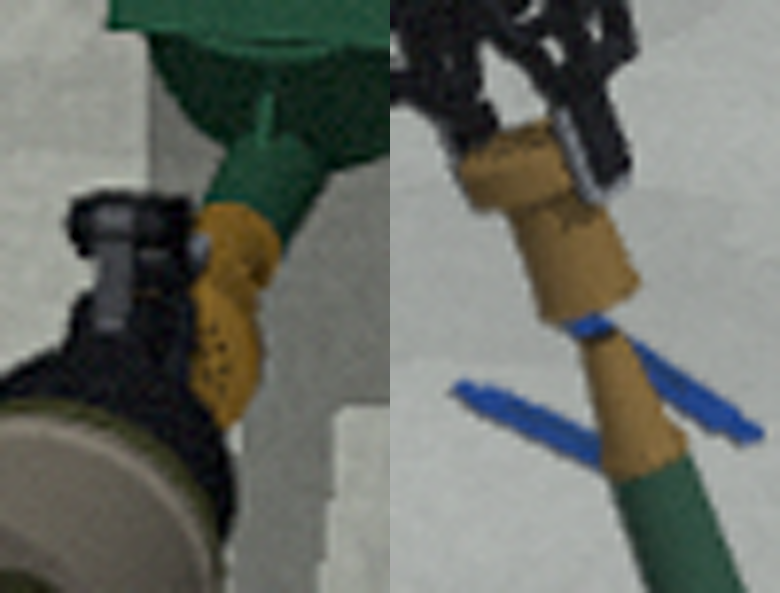

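The scene half shows the collar 10 mm or so above the tip and coaxial with the cone. The top half agrees. I advance gently.

```bash
cat > st.py <<'E'
from h import *
p,Rt,s=tool();hd=np.array([-.0003,0,.002])
m=p+RT@hd-A*.056-TIP
f=np.array(s["wrist_force"])+[0,0,1.3]
print("mouth z mm %.2f lat x %.2f y %.2f"%(m@A*1e3,m@RT[:,0]*1e3,m@RT[:,1]*1e3),"push F along A %.2f lat %.2f %.2f"%(f@A,f@RT[:,0],f@RT[:,1]),"T",np.array(s["torque"]).round(2),"ang",np.round((R.from_matrix(RT).inv()*Rt).as_rotvec(),4),"w",round(s["width"],3),"t",round(s["time_s"],2))
E
python3 -m jog '[0,1,8,0,0,0,0,1,16,0,0,0,0,1,24,0,0,0,0,1,30,0,0,0,0,1,34,0,0,0,0,1,34,0,0,0,0,1,34,0,0,0]'; python3 st.py; python3 -m jog '[0,0,0,0,0,0,0,0,0,0,0,0]'; python3 st.py
```

```text
time_s: 7.5
position: [0.5228, 0.1237, 0.2641]
orientation: [0.0, 0.966, -0.006, 0.26]
wrist_force: [-0.3, -0.3, -0.8]
width: 0.632
mouth z mm -21.06 lat x -0.04 y -0.49 push F along A 0.53 lat -0.01 0.27 T [-0.07  0.67  0.02] ang [0.0021 0.0018 0.0008] w 0.632 t 7.5
time_s: 7.67
position: [0.5228, 0.1239, 0.2649]
orientation: [0.0, 0.966, -0.006, 0.26]
wrist_force: [0.1, 0.6, -1.3]
width: 0.63
mouth z mm -20.41 lat x 0.43 y -0.65 push F along A -0.00 lat 0.05 -0.61 T [0.06 0.7  0.01] ang [0.0028 0.003  0.001 ] w 0.63 t 7.67
```

```bash
python3 -m jog '[0,0,1.5,0,0,0,0,0,3,0,0,0,0,0,4.5,0,0,0,0,0,6,0,0,0,0,0,7,0,0,0,0,0,7,0,0,0,0,0,7,0,0,0]'>/dev/null; python3 st.py; python3 -m jog '[0,0,0.5,0,0,0,0,0,1,0,0,0,0,0,1.5,0,0,0,0,0,2,0,0,0,0,0,2,0,0,0,0,0,2,0,0,0]'>/dev/null; python3 st.py
```

```text
mouth z mm -27.82 lat x 0.12 y -0.51 push F along A -0.76 lat -0.37 0.23 T [-0.02  0.68  0.  ] ang [0.0024 0.0023 0.0009] w 0.634 t 8.25
mouth z mm -29.76 lat x 0.16 y -0.54 push F along A 0.00 lat 0.20 -0.41 T [ 0.04  0.67 -0.  ] ang [0.0025 0.0024 0.0009] w 0.63 t 8.75
```

```bash
python3 -m jog '[0,0,0.4,0,0,0,0,0,0.8,0,0,0,0,0,1,0,0,0,0,0,1,0,0,0]'>/dev/null; python3 st.py; python3 -m jog '[0,0,0.4,0,0,0,0,0,0.8,0,0,0,0,0,1,0,0,0,0,0,1,0,0,0]'>/dev/null; python3 st.py
```

```text
mouth z mm -30.78 lat x 0.14 y -0.53 push F along A -0.33 lat -0.46 0.61 T [0.02 0.68 0.01] ang [0.0025 0.0023 0.0009] w 0.628 t 9.08
mouth z mm -31.79 lat x 0.16 y -0.54 push F along A -0.36 lat 0.42 -0.51 T [-0.03  0.68 -0.01] ang [0.0025 0.0023 0.0009] w 0.632 t 9.42
```

```bash
python3 -m jog '[0,0,0.3,0,0,0,0,0,0.6,0,0,0,0,0,0.7,0,0,0,0,0,0.7,0,0,0]'>/dev/null; python3 st.py; python3 -m jog '[0,0,0.3,0,0,0,0,0,0.6,0,0,0,0,0,0.7,0,0,0,0,0,0.7,0,0,0]'>/dev/null; python3 st.py
```

```text
mouth z mm -32.47 lat x 0.15 y -0.54 push F along A 0.00 lat -0.13 0.23 T [-0.06  0.66  0.01] ang [0.0025 0.0023 0.0009] w 0.635 t 9.75
mouth z mm -33.15 lat x 0.20 y -0.55 push F along A -1.34 lat -0.47 -0.61 T [ 0.    0.73 -0.02] ang [0.0025 0.0024 0.0009] w 0.632 t 10.08
```

```bash
python3 -m jog '[0,0,0.3,0,0,0,0,0,0.5,0,0,0,0,0,0.5,0,0,0,0,0,0.5,0,0,0]'>/dev/null; python3 st.py; python3 -m jog '[0,0,0.3,0,0,0,0,0,0.5,0,0,0,0,0,0.5,0,0,0,0,0,0.5,0,0,0]'>/dev/null; python3 st.py
```

```text
mouth z mm -33.66 lat x 0.14 y -0.57 push F along A 1.25 lat -0.31 -0.93 T [0.01 0.64 0.01] ang [0.0025 0.0023 0.0009] w 0.632 t 10.42
mouth z mm -34.14 lat x 0.18 y -0.58 push F along A 0.37 lat -0.17 0.44 T [ 0.03  0.67 -0.01] ang [0.0026 0.0024 0.0009] w 0.632 t 10.75
```

```bash
python3 -m jog '[0,0,0.3,0,0,0,0,0,0.5,0,0,0,0,0,0.5,0,0,0,0,0,0.5,0,0,0]'>/dev/null; python3 st.py; python3 -m jog '[0,0,0.3,0,0,0,0,0,0.5,0,0,0,0,0,0.5,0,0,0,0,0,0.5,0,0,0]'>/dev/null; python3 st.py
```

```text
mouth z mm -34.63 lat x 0.20 y -0.58 push F along A -0.07 lat -0.12 -0.43 T [-0.04  0.68 -0.01] ang [0.0026 0.0024 0.0009] w 0.632 t 11.08
mouth z mm -35.17 lat x 0.16 y -0.54 push F along A -0.10 lat 0.24 -0.32 T [-0.02  0.68  0.03] ang [0.0025 0.0023 0.0009] w 0.63 t 11.42
```

```bash
python3 -m jog '[0,0,0.2,0,0,0,0,0,0.4,0,0,0,0,0,0.4,0,0,0]'>/dev/null; python3 st.py; python3 -m jog '[0,0,0.2,0,0,0,0,0,0.4,0,0,0,0,0,0.4,0,0,0]'>/dev/null; python3 st.py
```

```text
mouth z mm -35.58 lat x 0.15 y -0.56 push F along A 0.44 lat 0.54 -0.27 T [-0.01  0.7  -0.02] ang [0.0025 0.0023 0.0009] w 0.63 t 11.67
mouth z mm -35.97 lat x 0.18 y -0.51 push F along A 0.23 lat -0.38 -0.85 T [-0.07  0.71 -0.02] ang [0.0024 0.0024 0.001 ] w 0.63 t 11.92
```

```bash
python3 -m jog '[0,0,0.2,0,0,0,0,0,0.4,0,0,0,0,0,0.4,0,0,0]'>/dev/null; python3 st.py; python3 -m jog '[0,0,0.2,0,0,0,0,0,0.4,0,0,0,0,0,0.4,0,0,0]'>/dev/null; python3 st.py
```

```text
mouth z mm -36.39 lat x 0.13 y -0.52 push F along A 0.53 lat -0.40 -0.21 T [-0.12  0.75  0.02] ang [0.0024 0.0023 0.001 ] w 0.633 t 12.17
mouth z mm -36.78 lat x 0.12 y -0.50 push F along A 1.54 lat -0.89 -0.35 T [-0.11  0.84 -0.09] ang [0.0024 0.0023 0.001 ] w 0.628 t 12.42
```

```bash
python3 -m jog '[0,0,0.2,0,0,0,0,0,0.4,0,0,0,0,0,0.4,0,0,0]'>/dev/null; python3 st.py
```

```text
mouth z mm -37.20 lat x 0.10 y -0.48 push F along A 1.05 lat -0.91 -0.35 T [-0.13  0.94 -0.05] ang [0.0024 0.0022 0.001 ] w 0.633 t 12.67
```

First contact shows, slightly off to one side. I ease the tool sideways by half a millimetre and carry on.

```bash
python3 -m jog '[-0.5,-0.2,0.2,0,0,0,-0.5,-0.2,0.4,0,0,0,-0.5,-0.2,0.4,0,0,0]'>/dev/null; python3 st.py; python3 -m jog '[0,0,0.2,0,0,0,0,0,0.4,0,0,0,0,0,0.4,0,0,0]'>/dev/null; python3 st.py
```

```text
mouth z mm -37.44 lat x -0.05 y -0.68 push F along A 0.56 lat 0.17 1.94 T [-0.31  0.58 -0.15] ang [0.0025 0.0029 0.0011] w 0.631 t 12.92
mouth z mm -37.86 lat x -0.09 y -0.67 push F along A 1.69 lat 0.86 1.84 T [-0.41  0.5  -0.26] ang [0.0025 0.0028 0.0011] w 0.633 t 13.17
```

```bash
python3 -m jog '[0,0,0.2,0,0,0,0,0,0.4,0,0,0,0,0,0.4,0,0,0]'>/dev/null; python3 st.py
```

```text
mouth z mm -38.14 lat x -0.07 y -0.70 push F along A 4.94 lat 0.45 2.29 T [-0.57  0.59 -0.32] ang [0.0025 0.0028 0.0011] w 0.631 t 13.42
```

```bash
python3 -m jog '[0,0.2,0,0,0,0,0,0.2,0,0,0,0,0,0.2,0,0,0,0]'>/dev/null; python3 st.py;  python3 -m jog '[0,0,0.1,0,0,0,0,0,0.2,0,0,0,0,0,0.2,0,0,0]'>/dev/null; python3 st.py
```

```text
mouth z mm -38.14 lat x -0.06 y -0.70 push F along A 7.06 lat 0.53 1.83 T [-0.44  0.53 -0.35] ang [0.0028 0.0029 0.0009] w 0.635 t 13.67
mouth z mm -38.26 lat x -0.06 y -0.66 push F along A 7.79 lat 0.18 3.76 T [-0.52  0.71 -0.32] ang [0.0027 0.0028 0.001 ] w 0.631 t 13.92
```

```bash
python3 -m jog '[0,0.3,0,0,0,0,0,0.5,0,0,0,0,0,0.5,0,0,0,0]'>/dev/null; python3 st.py;  python3 -m jog '[0,0,0,0,0,0]'>/dev/null; python3 st.py;  python3 -m jog '[0,0,0,0,0,0]'>/dev/null; python3 st.py
```

```text
mouth z mm -38.24 lat x -0.03 y -0.54 push F along A 7.63 lat -0.58 1.41 T [-0.27  0.67 -0.12] ang [0.0033 0.0031 0.0008] w 0.634 t 14.17
mouth z mm -38.27 lat x -0.08 y -0.53 push F along A 8.08 lat -0.09 1.61 T [-0.25  0.66 -0.16] ang [0.0032 0.003  0.0007] w 0.631 t 14.25
mouth z mm -38.26 lat x -0.07 y -0.54 push F along A 7.55 lat -1.42 0.44 T [-0.21  0.64 -0.19] ang [0.0033 0.003  0.0007] w 0.629 t 14.33
```

```bash
python3 -m jog '[0,0.1,0.1,0,0,0,0,0.2,0.2,0,0,0,0,0.2,0.3,0,0,0]'>/dev/null; python3 st.py;  python3 -m jog '[0,0,0,0,0,0]'>/dev/null; python3 st.py;  python3 -m jog '[0,0,0,0,0,0]'>/dev/null; python3 st.py
```

```text
mouth z mm -38.37 lat x -0.02 y -0.52 push F along A 11.93 lat -2.26 0.67 T [-0.27  1.   -0.13] ang [0.0035 0.0031 0.0007] w 0.631 t 14.58
mouth z mm -38.37 lat x -0.03 y -0.48 push F along A 10.76 lat -1.31 0.89 T [-0.27  0.98 -0.19] ang [0.0034 0.003  0.0007] w 0.629 t 14.67
mouth z mm -38.37 lat x -0.02 y -0.49 push F along A 11.35 lat -0.13 1.27 T [-0.22  0.92 -0.12] ang [0.0035 0.0031 0.0006] w 0.631 t 14.75
```

```bash
python3 -m jog '[0,0,0.1,0,0,0,0,0,0.13,0,0,0,0,0,0.13,0,0,0,0,0,0.13,0,0,0,0,0,0.13,0,0,0,0,0,0.13,0,0,0]'>/dev/null; python3 st.py;  python3 -m jog '[0,0,0,0,0,0,0,0,0,0,0,0,0,0,0,0,0,0,0,0,0,0,0,0,0,0,0,0,0,0,0,0,0,0,0,0,0,0,0,0,0,0,0,0,0,0,0,0]'>/dev/null; python3 st.py;  python3 -m jog '[0,0,0,0,0,0,0,0,0,0,0,0,0,0,0,0,0,0,0,0,0,0,0,0,0,0,0,0,0,0,0,0,0,0,0,0,0,0,0,0,0,0,0,0,0,0,0,0]'>/dev/null; python3 st.py
```

```text
mouth z mm -38.42 lat x -0.05 y -0.51 push F along A 13.51 lat -0.83 0.97 T [-0.33  1.05 -0.21] ang [0.0035 0.003  0.0006] w 0.629 t 15.25
mouth z mm -38.40 lat x -0.00 y -0.49 push F along A 12.33 lat -1.35 1.49 T [-0.27  1.03 -0.14] ang [0.0035 0.0031 0.0007] w 0.634 t 15.92
mouth z mm -38.41 lat x -0.03 y -0.54 push F along A 13.27 lat -1.94 1.66 T [-0.32  1.09 -0.12] ang [0.0035 0.0031 0.0006] w 0.63 t 16.58
```

```bash
python3 -m jog '[0,0,-0.2,0,0,0,0,0,-0.5,0,0,0,0,0,-0.8,0,0,0,0,0,-0.8,0,0,0]'>/dev/null; python3 st.py;  python3 -m jog '[0,0,0,0,0,0,0,0,0,0,0,0,0,0,0,0,0,0]' - 20 >/dev/null; python3 st.py;  python3 -m jog '[0,0,0,0,0,0,0,0,0,0,0,0,0,0,0,0,0,0,0,0,0,0,0,0,0,0,0,0,0,0,0,0,0,0,0,0,0,0,0,0,0,0,0,0,0,0,0,0]' 0 ; python3 st.py
```

```text
mouth z mm -38.31 lat x -0.19 y -0.28 push F along A -1.50 lat 3.57 -1.06 T [0.2  0.02 0.14] ang [0.0032 0.0029 0.0005] w 0.632 t 16.92
mouth z mm -38.27 lat x -0.27 y -0.05 push F along A -1.58 lat 3.16 -2.71 T [ 0.24 -0.18  0.2 ] ang [0.0028 0.0025 0.0007] w 0.633 t 17.17
time_s: 17.83
position: [0.5311, 0.123, 0.2492]
orientation: [0.0, 0.966, -0.006, 0.26]
wrist_force: [-0.9, -0.1, -0.0]
width: 1.004
mouth z mm -38.17 lat x -0.31 y 0.15 push F along A 1.54 lat -0.12 0.15 T [ 0.01  0.48 -0.02] ang [0.0025 0.0024 0.001 ] w 1.004 t 17.83
```

```bash
python3 -m jog '[0,0,-10,0,0,0,0,0,-25,0,0,0,0,0,-45,0,0,0,0,0,-70,0,0,0,0,0,-95,0,0,0,0,0,-115,0,0,0,0,0,-120,0,0,0,0,0,-120,0,0,0]'; python3 -m jog '[0,0,0,0,0,0,0,0,0,0,0,0]'>/dev/null
python3 - <<'E'
from h import *
import pickle
W=camera("wrist");S=camera("scene");T=camera("top");pickle.dump((T,S,W),open("e.pkl","wb"))
x,y=map(int,proj(S,TIP));a=cv2.resize(S["frame"][y-40:y+45,x-28:x+32],(392,555),interpolation=cv2.INTER_CUBIC)
b=cv2.resize(W["frame"][60:380,165:391],(392,555));cv2.imwrite("pics/e.png",np.hstack([a,b]))
print("crop origin",x-28,y-40,"scene",[proj(S,TIP+A*h).round(1).tolist() for h in(-.1,-.038,.018,.028)],"wrist",[proj(W,TIP+A*h).round(1).tolist() for h in(-.1,-.038,.018,.028)],sense()["wrist_force"])
E
```

```text
time_s: 18.5
position: [0.4708, 0.1238, 0.355]
orientation: [-0.001, 0.965, -0.006, 0.261]
wrist_force: [0.3, -0.4, 0.4]
width: 1.0
crop origin 281 126 scene [[321.2, 197.1], [314.0, 178.0], [307.3, 160.3], [306.1, 157.1]] wrist [[277.7, 183.6], [277.9, 196.4], [278.2, 213.2], [278.2, 217.0]] [0.29077771 0.27768688 0.60985595]
```

View pics/e.png

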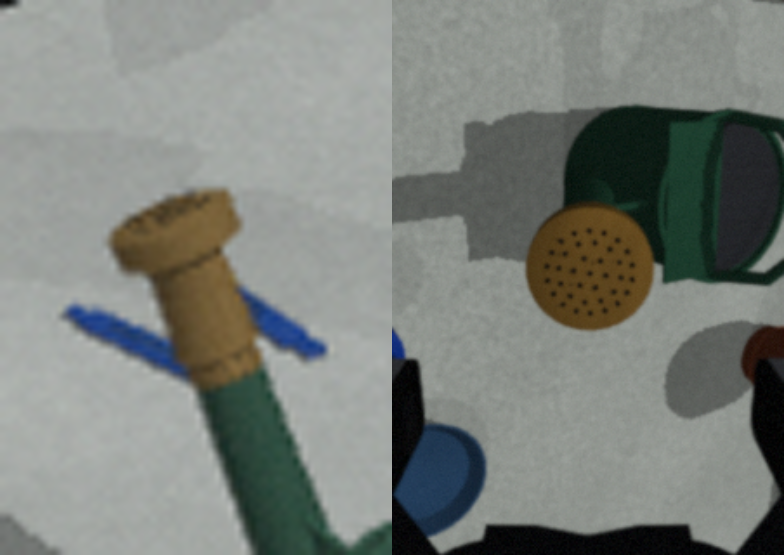

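The rose stands in line on the cone with a few mm of bare cone below its collar. Its face centre is about 1.5 px from where a perfectly coaxial rose would show. The gripper is clear.

```bash
python3 -c "
from h import *
print(hand_in(), sense()['time_s'])"
```

```text
the job is handed in; nothing more can be done
the job is handed in; nothing more can be done
```

The rose is pushed home on the spout and let go, and the job is handed in at about 19 s of the 59 allowed; no verdict was reported.

I gripped the rose by its rim, lifted it out of the saucer and brought it over the tip in line with the spout. I then eased it down by feel until the taper wedged. I pushed straight along the spout at about 11 N rising to 13 N for nearly 2 s, then unloaded, opened the gripper and drew back 120 mm.

**Depth:** with the arm's readings, the mouth ended about 38.4 mm below the tip. The allowed range is 32.5 to 41.5 mm.

**Alignment:** the last pictures show the rose in line with the spout. Its face centre was about 1.5 px from where a coaxial rose would show, roughly 0.02 rad against the 0.05 allowed. The can looks upright and unmoved.

**Robot clear:** the wrist force was back to noise level (under 1 N) after release.

**What was less clean:**
- Side forces of 1 to 4 N appeared as the taper began to wedge, and I trimmed most of them out before the full push.
- Unloading briefly pulled on the rose with about 1.5 N along the spout and up to 4 N sideways before the gripper opened.
- The force readings scatter by about 1 N.
- I did not measure the bystanders again at the end; the arm stayed away from them throughout.

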